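Set the carbide drawplate in the drawing holder

ROBOT

A 6-joint arm with a two-finger parallel gripper is mounted at the origin on a cart in front of the work surface, level with it; the furniture and walls round the work are solid. World frame = base frame: x ahead of the robot, y to its left, z up, the work surface at z = 0. Lengths are in m, angles in rad, forces in N, time in s.
With the tool pointing down it reaches from about 0.425 to 0.95 m from the base axis. Payload 3.5 kg.
Tool frame: the origin (TCP) lies at the very end of the fingers, on their centre line; the grasp point (between the pads) lies 19 mm behind it (ctrl.pinch_z is the distance from the TCP to the grasp point, in m); z points along the fingers, y is the line along which they close (so a half turn about z gives the same grasp; the last joint's range is limited). The gripper opens to 85 mm and grips with 20 to 120 N. Pads are 22 mm wide; open, the fingers measure 114 mm over their backs; the gripper's body (76 mm by 85 mm) begins 54 mm behind the grasp point. The pads swing forward as they close: fully open they stand 13 mm farther back than shut.
Start: joints at [-0.15, 0.286, 1.577, -0, 1.279, -0.15], TCP at [0.675, 0, 0.204] pointing down, gripper open.
Joint ranges: [-2.77, 2.77], [-0.9, 2.22], [0.21, 2.48], [-1.53, 4.67], [0.24, 2.81], [-2.84, 2.84]. Speed limits (rad/s): [2.79, 2.79, 3.14, 3.14, 3.14, 3.14].

INTERFACE

Orientations are given as a unit quaternion [x, y, z, w].
In Python, from plant import ctrl gives the robot as it stands. The module is installed in compiled form; this text tells all that it offers.
- The arm moves only by the shell command python3 -m crank 'ROWS' [OPENING] [FORCE]. ROWS is JSON, a list of rows, each a list of 6 numbers: the shift along the tool's x, y, z in cm, then the turn, a rotation vector about the tool's x, y, z in rad. In form: [[tx, ty, tz, rx, ry, rz], ...]. A call has 1 to 10 rows; each row is the pose to reach, as a shift and turn from the pose commanded when the call began, along the tool's axes at that moment; what a row does not reach only later rows make up. A row lasts 1/10 s, in which the tool goes at most 50 mm and 8.59 degrees, less where a joint would pass 70% of its speed; a pose out of reach is approached as far as the arm can. A call with a gripper value outside its range is refused whole. OPENING is the opening, from 0 (shut) to 1 (fully open), set as the call begins (- or left out, the last holds). The fingers move at their own pace and stop on an object; FORCE is the grip in N (left out, the last holds). Time passes only in rows, so rows that repeat a pose let the fingers close. It gives the time, the measured TCP pose, the force, the opening and the grip force at its end, in the units of the state.
- ctrl.get_state(): the state, without advancing time (a new reading comes with each control period).
- ctrl.read_camera(name): name is "scene" or "side" or "wrist"; returns (picture, depth): 384x512x3 uint8, blue, green, red; 384x512 float32, m along the optical axis (not along the pixel's ray), 0 where there is no reading.
- ctrl.camera_info(name): a dict with "K" (3x3 intrinsics, pixels), "k1" (the pictures are not rectified: a ray, as slopes to the right and down, at radius r is drawn at 1 + k1 r^2 times it, then the intrinsics apply), "origin" and "orientation" of the camera in the world. Camera axes: x right, y down, z forward; pixel columns grow to the right and rows downward; lengths in m; the calibration is good to about 2 mm. A picture is of the moment at which its call begins: read the wrist's pose just before it. camera_info takes no time and is no camera call; for the wrist camera it gives the pose at the moment of the call.
- ctrl.sign_off(): hands the job in; it is judged then, once.
The state is a dict: "time": time; "qpos": joint angles; "dq": joint speeds; "joint_efforts": joint torques, N m; "eef_pos": TCP position; "tcp_rot": TCP orientation; "contact_force": force on the tool from outside, world axes, zero at the start; "wrist_torque": the same for the moment, N m; "opening": opening from 0.0 (shut) to 1.0 (fully open); "finger_force": force on a finger pad.
Only numpy, scipy, OpenCV 4.12 (cv2) and the standard library are available. Lean on these libraries where they do the work, as an engineer would, in place of code of your own. Each camera call takes 0.05 s, during which the arm holds its last target. There are 200 camera calls.

TASK

Wire is to be drawn: take the bright drawplate with the brass-ringed dies out of the wooden rack and slide it on its long edge down into the slots of the green drawplate holder, brass rings facing the robot as they do in the rack. Lower it gently, without dropping it, until you feel it sit fully home on the seat, then let go. Leave the dark plate standing in the rack and do not disturb the other things on the bench.

Things in the scene. Friction and masses are not known exactly. Their poses are not given: they have to be found in the camera images.
- carbide_plate: Bright steel drawplate to be moved: a bar 120 mm long (y) x 8 mm thick (x) x 46 mm high (z), 0.25 to 0.5 kg, standing on its long edge in one of the two rack slots. Origin: middle of its underside; z up. Its -x face has a row of eight brass-ringed holes and looks towards the robot; the +x face has small plain holes only.
- dark_plate: Dark drawplate of the same size (120 x 8 x 46 mm) with three rows of plain holes, standing in the other rack slot; it stays. Origin and axes as for the bright plate.
- rack: Fixed beech rack, 120 (x) x 112 (y) x 32 mm high: a 5 mm base board and two slotted bars 18 mm wide, centred at y = -42 and +42 mm, open between. Two slots along y, 11 mm wide, at x = -30 and +30 mm; plates stand on the slot floors (z = 8 mm), tops at z = 54 mm. Which plate is in which slot varies. Origin: centre of the underside.
- holder: Fixed green cast holder, 68 (x) x 156 (y) mm, two uprights 56 mm high at y = -54.5 and +54.5 mm, 34 mm thick in x. Their slot runs along y at x = 0: 10.4 mm wide, flared to 17 mm at the mouth (z = 49 to 56 mm), 124 mm long between end walls. 76 mm gap between the uprights, nothing there above z = 17 mm: room for fingers. Origin: centre of the underside; -x side faces the robot.
- holder_seat (a point): Centre of the holder's slot at the height of its seat ledges, 22 mm above the bench: where the middle of the plate's underside comes to rest. A seated plate's top is at z = 68 mm. Axes as the holder's.
- glass_flask: Glass flask, 70 mm wide, 106 mm high, behind the work; a bystander. Origin: centre of the underside.
- flat_pliers: Flat pliers with red handles lying near the front, 47 x 139 x 11 mm; a bystander. Origin: centre of the underside.
- flux_jar: Small white lidded jar, 53 mm wide, 59 mm high; a bystander. Origin: centre of the underside.
- ring_dish: Small cream dish with ring blanks, 61 mm wide, 14 mm high; a bystander. Origin: centre of the underside.
- phone: Grey phone lying flat, 75 x 147 x 13 mm; a bystander. Origin: centre of the underside.
- ring_face (a point): Centre of the bright plate's brass-ringed face, 4 mm from its middle plane towards -x, 23 mm above its underside. Axes as the plate's.

How it is judged:
By the outcome, as a careful person would: the job done as asked, in the order asked, and still so for the second after the job is handed in, with the robot touching nothing.
It also fails if it takes over 48 s, if anything falls off the work surface, if the arm or the gripper's body presses on something with over 40 N, if the wrist force passes 120 N, or if a joint passes its speed limit or range.

## Working session

There is one attempt and no reset: what is moved stays moved. The work goes in short steps, Python scripts to look and compute and a shell command to move; the robot and the scene stay as the last step left them, time stands still between calls to the robot, and variables do not carry over. Pictures are saved under pics/ and viewed, at most 10 in all, crops included, and the job is handed in when it is done.

```bash
mkdir -p pics; cat > h.py <<'E'
import numpy as np, cv2
from plant import ctrl
from scipy.spatial.transform import Rotation as R
def grab(name):
    i=ctrl.camera_info(name); p,d=ctrl.read_camera(name); return p,d,i
def cloud(d,i):
    K=np.array(i["K"]); h,w=d.shape
    uv=np.stack(np.meshgrid(np.arange(w),np.arange(h)),-1).reshape(-1,1,2).astype(np.float64)
    s=cv2.undistortPoints(uv,K,np.array([i["k1"],0,0,0.])).reshape(-1,2)
    P=np.c_[s,np.ones(len(s))]*d.reshape(-1,1)
    o=np.array(i["orientation"]); r=R.from_quat(o) if o.size==4 else R.from_matrix(o)
    return (r.apply(P)+np.array(i["origin"])).reshape(h,w,3)
E
python3 - <<'E'
from h import *
print(ctrl.get_state())
for n in("scene","side"):
    p,d,i=grab(n); cv2.imwrite(f"pics/{n}0.png",p); np.savez(f"{n}0.npz",p=p,P=cloud(d,i),d=d); print(n,i)
E
```

```text
{'time': 0.0, 'qpos': array([-1.49990275e-01,  2.87220874e-01,  1.57819631e+00,  2.22942177e-05,
        1.27858788e+00, -1.49985783e-01]), 'dq': array([ 0.00062661, -0.00147717,  0.00074327, -0.00054381,  0.00143735,
        0.00095192]), 'joint_efforts': array([-1.79628755e-04, -4.05981302e+01, -2.92628127e+01, -1.54224781e-04,
        5.81841552e-03,  3.74769741e-06]), 'eef_pos': array([6.74272235e-01, 1.52119668e-04, 2.02299990e-01]), 'tcp_rot': array([ 0.70711013,  0.7071024 , -0.0007073 , -0.00097712]), 'contact_force': array([ 0.98221514, -0.97417377,  0.01875787]), 'wrist_torque': array([ 0.02316696, -0.00043232,  0.0638709 ]), 'finger_force': 0.0, 'opening': 1.0003952618879115}
scene {'K': array([[472.12396163,   0.        , 254.16810929],
       [  0.        , 472.12396163, 195.13954013],
       [  0.        ,   0.        ,   1.        ]]), 'k1': -0.058262029646701505, 'origin': array([-0.22309161, -0.76568054,  0.55087587]), 'orientation': array([ 0.77451121, -0.36477388,  0.22739619, -0.4640726 ])}
side {'K': array([[429.79192325,   0.        , 246.00813136],
       [  0.        , 429.79192325, 190.10467914],
       [  0.        ,   0.        ,   1.        ]]), 'k1': -0.13768935216492834, 'origin': array([ 0.32156546, -1.03484588,  0.43507943]), 'orientation': array([ 0.82834289, -0.10316881,  0.05785876, -0.54759165])}
```

View pics/scene0.png

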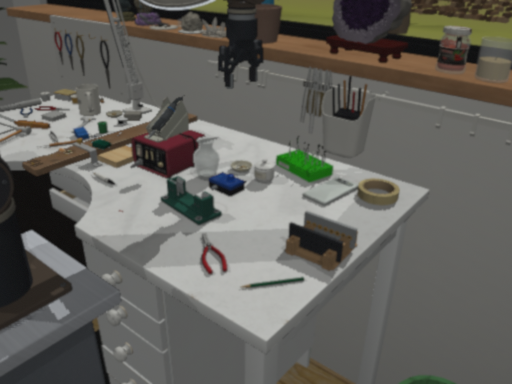

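View pics/side0.png

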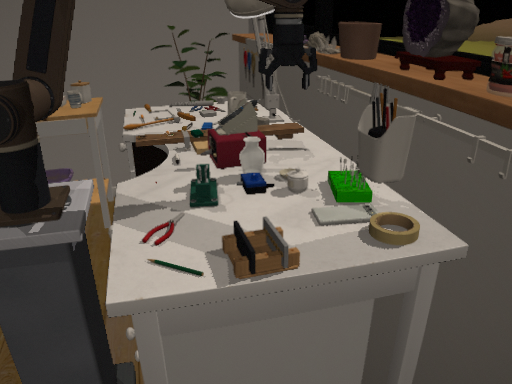

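The scene and side views show the rack (side ≈(260,250)) with the dark plate nearer the robot and the bright plate behind it (≈(276,240)). The dark green holder stands at side ≈(204,188), scene ≈(190,203). The pliers are at side ≈(163,232). Next I measure from depth.

```bash
python3 - <<'E'
from h import *
def box(n,u0,u1,v0,v1,zmin):
    f=np.load(n+"0.npz"); P=f["P"][v0:v1,u0:u1].reshape(-1,3); d=f["d"][v0:v1,u0:u1].ravel()
    return P[(d>0)&(P[:,2]>zmin)&(P[:,2]<.2)]
for lab,n,b,zm in [("rack","side",(215,310,210,280),.006),("rack","scene",(275,370,205,275),.006),("rackTop","side",(215,310,210,280),.045),("rackTop","scene",(275,370,205,275),.045),
  ("holder","side",(185,225,155,212),.008),("holder","scene",(155,225,172,225),.008)]:
    Q=box(n,*b,zm); print(lab,n,len(Q),np.percentile(Q,[1,50,99],axis=0).round(3).tolist())
    if len(Q)>20 and b:
        r=cv2.minAreaRect(Q[:,:2].astype(np.float32)*1000); print(r)
f=np.load("side0.npz")
print([f["P"][v,u].round(3).tolist() for u,v in [(330,240),(240,290),(175,215)]])
E
```

```text
rack side 2696 [[0.441, -0.427, 0.006], [0.499, -0.401, 0.03], [0.559, -0.311, 0.055]]
((500.086181640625, -366.852783203125), (119.10661315917969, 122.98619079589844), 3.2414746284484863)
rack scene 2452 [[0.438, -0.425, 0.006], [0.469, -0.373, 0.033], [0.534, -0.308, 0.055]]
((498.6947326660156, -365.8502197265625), (121.0300064086914, 121.8189926147461), 3.2570602893829346)
rackTop side 468 [[0.465, -0.427, 0.045], [0.524, -0.376, 0.053], [0.536, -0.307, 0.056]]
((500.5650329589844, -366.076904296875), (68.95046997070312, 122.97710418701172), 1.5686209201812744)
rackTop scene 640 [[0.463, -0.425, 0.045], [0.474, -0.369, 0.052], [0.535, -0.307, 0.056]]
((499.7922668457031, -365.84796142578125), (72.27529907226562, 120.3050537109375), 1.7661902904510498)
holder side 1051 [[0.405, -0.118, 0.008], [0.447, -0.045, 0.023], [0.524, 0.209, 0.057]]
((469.5706481933594, 55.37322998046875), (360.34967041015625, 83.72677612304688), 75.21236419677734)
holder scene 1838 [[0.402, -0.116, 0.009], [0.439, -0.024, 0.02], [0.588, 0.14, 0.057]]
((494.45074462890625, -3.4988861083984375), (287.48004150390625, 170.3506622314453), 55.261314392089844)
[[0.655, -0.342, 0.001], [0.447, -0.438, -0.013], [0.362, -0.144, 0.001]]
```

```bash
python3 - <<'E'
from h import *
p,d,i=grab("wrist"); s=ctrl.get_state()
t=R.from_quat(s["tcp_rot"]); print(i); print("cam in tool",t.inv().apply(i["origin"]-s["eef_pos"]),"cam fwd in tool",t.inv().apply(R.from_quat(i["orientation"]).apply([0,0,1])))
f=np.load("side0.npz")
for n in("side","scene"):
    f=np.load(n+"0.npz");P=f["P"].reshape(-1,3);c=f["p"].reshape(-1,3).astype(int)
    m=(P[:,0]>.39)&(P[:,0]<.5)&(P[:,1]>-.14)&(P[:,1]<.06)&(P[:,2]>.004)&(P[:,2]<.07)&(f["d"].ravel()>0)&(c[:,1]>c[:,2]+10)
    Q=P[m];print(n,len(Q),np.percentile(Q,[1,50,99],axis=0).round(3).tolist(),cv2.minAreaRect(Q[:,:2].astype(np.float32)*1000))
    T=Q[Q[:,2]>.05];print(np.percentile(T,[1,50,99],axis=0).round(3).tolist(),cv2.minAreaRect(T[:,:2].astype(np.float32)*1000))
E
```

```text
{'K': array([[323.86051649,   0.        , 253.58396301],
       [  0.        , 323.86051649, 192.37009844],
       [  0.        ,   0.        ,   1.        ]]), 'k1': -0.03559589770144009, 'origin': array([0.67368759, 0.07644535, 0.37267448]), 'orientation': array([ 9.88759487e-01,  3.62305925e-04, -1.37664133e-03,  1.49508028e-01])}
cam in tool [ 0.07637464 -0.00106489 -0.17003309] cam fwd in tool [-2.95892375e-01 -8.32518016e-04  9.55220922e-01]
side 722 [[0.403, -0.12, 0.005], [0.438, -0.106, 0.018], [0.479, 0.026, 0.057]] ((442.5008850097656, -44.5975341796875), (154.41220092773438, 65.86143493652344), 81.80668640136719)
[[0.418, -0.113, 0.05], [0.44, -0.102, 0.055], [0.466, 0.031, 0.057]] ((443.7350158691406, -40.553985595703125), (146.02401733398438, 33.11982345581055), 82.46266174316406)
scene 1133 [[0.401, -0.117, 0.006], [0.429, -0.056, 0.017], [0.476, 0.029, 0.057]] ((440.6148986816406, -43.404876708984375), (151.15228271484375, 68.78358459472656), 80.9869384765625)
[[0.416, -0.111, 0.05], [0.435, -0.087, 0.055], [0.465, 0.03, 0.058]] ((440.3962707519531, -39.8697509765625), (143.99232482910156, 34.70029830932617), 81.41401672363281)
```

```bash
python3 -m crank '[[0,-5,0,0,0,0],[-1,-10,0,0,0,0],[-2,-15,0,0,0,0],[-2,-17,0,0,0,0],[-2,-17,0,0,0,0],[-2,-17,0,0,0,0],[-2,-17,0,0,0,0]]'
python3 - <<'E'
from h import *
p,d,i=grab("wrist"); cv2.imwrite("pics/w1.png",p); np.savez("w1.npz",p=p,P=cloud(d,i),d=d)
s=ctrl.get_state();print(s["time"],s["eef_pos"],s["qpos"])
P=cloud(d,i).reshape(-1,3);c=p.reshape(-1,3).astype(int)
m=(abs(P[:,0]-.44)<.06)&(abs(P[:,1]+.043)<.1)&(P[:,2]>.004)&(P[:,2]<.07)&(d.ravel()>0)&(c[:,1]>c[:,2]+10)
for z0,z1 in((.004,.07),(.05,.06),(.016,.03)):
    Q=P[m&(P[:,2]>z0)&(P[:,2]<z1)];print(len(Q),np.percentile(Q,[1,50,99],axis=0).round(3).tolist(),cv2.minAreaRect(Q[:,:2].astype(np.float32)*1000))
E
```

```text
time: 0.85
eef_pos: [0.5061, -0.02, 0.2041]
tcp_rot: [0.707, 0.707, 0.0, 0.0]
contact_force: [-0.5, 0.9, -1.3]
opening: 0.997
finger_force: 0.0
0.9 [ 0.50611545 -0.02001147  0.20390165] [-2.40134130e-01 -9.12467063e-02  1.98392812e+00  1.28121142e-04
  1.24841029e+00 -2.40409861e-01]
6461 [[0.405, -0.107, 0.01], [0.446, -0.035, 0.013], [0.48, 0.039, 0.057]] ((441.9459228515625, -37.340980529785156), (154.2085723876953, 67.29813385009766), 81.8514404296875)
1027 [[0.417, -0.108, 0.051], [0.444, 0.007, 0.056], [0.467, 0.033, 0.057]] ((441.3940734863281, -37.808349609375), (141.67152404785156, 34.719905853271484), 81.87443542480469)
1567 [[0.424, -0.098, 0.016], [0.442, -0.04, 0.017], [0.467, 0.032, 0.029]] ((441.8623046875, -36.89997100830078), (139.8780059814453, 33.562721252441406), 81.84969329833984)
```

View pics/w1.png

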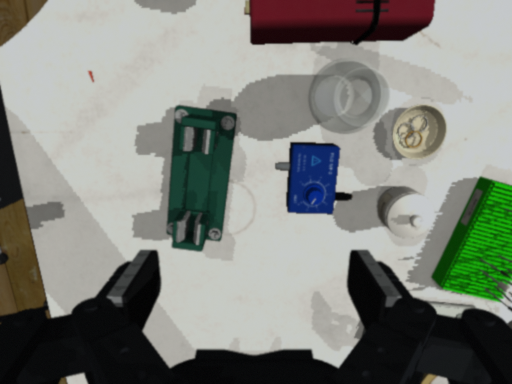

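The wrist view shows the holder at (170–237, 105–250), slot running along the picture's vertical. All bystanders are clear to the right. I move over the rack next.

```bash
python3 -m crank '[[-5,0,0,0,0,0],[-10,1,0,0,0,0],[-15,2,0,0,0,0],[-20,2.4,0,0,0,0],[-25,2.4,0,0,0,0],[-30,2.4,2,0,0,0],[-32.5,2.4,3,0,0,0],[-32.5,2.4,3,0,0,0],[-32.5,2.4,3,0,0,0],[-32.5,2.4,3,0,0,0]]' 0.5
python3 - <<'E'
from h import *
p,d,i=grab("wrist"); cv2.imwrite("pics/w2.png",p); np.savez("w2.npz",p=p,P=cloud(d,i),d=d)
s=ctrl.get_state();print(s["time"],s["eef_pos"],s["qpos"],s["opening"])
P=cloud(d,i).reshape(-1,3)
m=(abs(P[:,0]-.5)<.09)&(abs(P[:,1]+.366)<.08)&(d.ravel()>0)
for x0,x1,z0,z1 in((.51,.56,.046,.06),(.45,.49,.046,.06),(.4,.6,.005,.06),(.4,.6,.026,.037)):
    Q=P[m&(P[:,2]>z0)&(P[:,2]<z1)&(P[:,0]>x0)&(P[:,0]<x1)];print(len(Q),np.percentile(Q,[1,50,99],axis=0).round(4).tolist(),cv2.minAreaRect(Q[:,:2].astype(np.float32)*1000))
E
```

```text
time: 1.9
eef_pos: [0.5297, -0.3443, 0.1739]
tcp_rot: [0.707, 0.707, 0.0, 0.0]
contact_force: [0.3, 0.8, 0.3]
opening: 0.5
finger_force: 0.0
1.95 [ 0.52983685 -0.34402602  0.17428938] [-7.36416561e-01  2.16566895e-01  1.71575515e+00  2.94204850e-04
  1.20851586e+00 -7.38111849e-01] 0.5015026390212192
1032 [[0.5235, -0.4224, 0.0521], [0.529, -0.3584, 0.0538], [0.535, -0.3044, 0.0554]] ((529.3053588867188, -363.71783447265625), (7.988713264465332, 120.20026397705078), 2.701758623123169)
1033 [[0.4635, -0.405, 0.0464], [0.4694, -0.3523, 0.0538], [0.4746, -0.3061, 0.0555]] ((468.79559326171875, -356.7185363769531), (8.53345012664795, 101.70134735107422), 2.3839023113250732)
9060 [[0.4413, -0.4173, 0.005], [0.4983, -0.36, 0.0316], [0.5566, -0.306, 0.0551]] ((498.6416015625, -364.8733215332031), (120.04879760742188, 121.21586608886719), 3.0723817348480225)
3614 [[0.439, -0.4176, 0.0265], [0.4979, -0.3324, 0.0318], [0.5585, -0.3122, 0.0354]] ((498.4213562011719, -360.76947021484375), (120.04879760742188, 112.97806549072266), 3.0723817348480225)
```

View pics/w2.png

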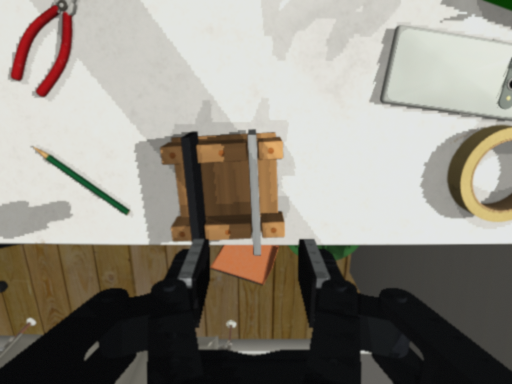

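The wrist view shows the bright plate at (247–262, 130–253), its neighbour dark plate at (183–205, 132–240). Depth fit is 8.0 x 120.2 mm with its top at z=54 mm, as stated. Its centre is (0.5293, −0.3637) and its yaw +2.7°.

```bash
python3 -m crank '[[-2,0,0,0,0,-0.047],[-2,0,4,0,0,-0.047],[-2,0,8,0,0,-0.047],[-2,0,11,0,0,-0.047],[-2,0,13.5,0,0,-0.047],[-2,0,15,0,0,-0.047],[-2,0,15.6,0,0,-0.047],[-2,0,15.6,0,0,-0.047],[-2,0,15.6,0,0,-0.047]]' 0.5
```

```text
time: 2.85
eef_pos: [0.5301, -0.3656, 0.0196]
tcp_rot: [0.69, 0.724, 0.0, 0.002]
contact_force: [0.4, -0.4, 0.5]
opening: 0.498
finger_force: 0.0
```

```bash
python3 -m crank '[[0,0,0,0,0,0],[0,0,0,0,0,0],[0,0,0,0,0,0],[0,0,0,0,0,0],[0,0,0,0,0,0],[0,0,0,0,0,0],[0,0,0,0,0,0],[0,0,0,0,0,0]]' 0 60
```

```text
time: 3.65
eef_pos: [0.5299, -0.3656, 0.0191]
tcp_rot: [0.69, 0.724, 0.0, 0.001]
contact_force: [0.2, 1.6, 6.0]
opening: 0.069
finger_force: 62.1
```

```bash
python3 -m crank '[[0,0,-0.5,0,0,0],[0,0,-1.5,0,0,0],[0,0,-3,0,0,0],[0,0,-5,0,0,0],[0,0,-7.5,0,0,0],[0,0,-10,0,0,0],[0,0,-12,0,0,0],[0,0,-12,0,0,0],[0,0,-12,0,0,0]]'
python3 - <<'E'
from h import *
p,d,i=grab("wrist"); cv2.imwrite("pics/w3.png",p)
s=ctrl.get_state();print(s["time"],s["eef_pos"],s["contact_force"],s["opening"],s["finger_force"])
t=R.from_quat(s["tcp_rot"]);P=cloud(d,i).reshape(-1,3);Q=t.inv().apply(P-s["eef_pos"])
m=(d.ravel()>0)&(abs(Q[:,1])<.008)&(Q[:,2]>-.045)&(Q[:,2]<.035)&(abs(Q[:,0])<.1)
Q=Q[m];print(len(Q),np.percentile(Q,[0.5,50,99.5],axis=0).round(4).tolist())
E
```

```text
time: 4.55
eef_pos: [0.5287, -0.365, 0.1381]
tcp_rot: [0.69, 0.724, -0.0, 0.0]
contact_force: [0.2, 0.1, -3.2]
opening: 0.068
finger_force: 61.1
4.6 [ 0.52815707 -0.36443278  0.13670986] [-0.05537139  0.39944181 -3.4067007 ] 0.07033665210714404 61.076520681381226
3960 [[-0.0538, -0.0073, -0.0444], [0.0159, -0.0004, -0.0361], [0.0612, 0.0072, -0.0009]]
```

View pics/w3.png

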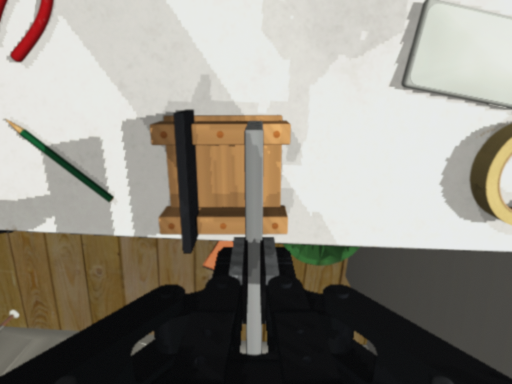

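The plate is held: it spans (245–268, 122–355) between the fingers, and the dark plate stays in the rack. Now the precise pose of the plate's top in the tool frame.

```bash
cat >> h.py <<'E'
def plate(p,d,i,s):
    t=R.from_quat(s["tcp_rot"]);Q=t.inv().apply(cloud(d,i).reshape(-1,3)-s["eef_pos"])
    m=(d.ravel()>0)&(abs(Q[:,1])<.008)&(Q[:,2]>-.045)&(Q[:,2]<-.029)&(abs(Q[:,0])<.08)
    T=Q[m]; print("n",len(T),"x",np.percentile(T[:,0],[.3,99.7]).round(4))
    for a,b in((-.07,-.04),(-.04,-.012),(-.012,.012),(.012,.03),(.03,.045),(.045,.07)):
        S=T[(T[:,0]>a)&(T[:,0]<b)]
        if len(S)>5: print(a,b,len(S),"y",np.percentile(S[:,1],[3,50,97]).round(4),"z",np.median(S[:,2]).round(4))
    print(cv2.minAreaRect(T[:,:2].astype(np.float32)*1000))
E
python3 - <<'E'
from h import *
p,d,i=grab("wrist"); s=ctrl.get_state(); print(s["eef_pos"],s["contact_force"]); plate(p,d,i,s)
E
```

```text
[ 0.52790364 -0.36411405  0.13590549] [-0.50948826  0.03570308 -3.72121913]
n 3858 x [-0.0539  0.0614]
-0.07 -0.04 348 y [-0.0048 -0.0011  0.003 ] z -0.0354
-0.04 -0.012 649 y [-0.0042 -0.0011  0.0024] z -0.0355
-0.012 0.012 847 y [-0.0071 -0.0007  0.0072] z -0.0358
0.012 0.03 669 y [-0.0047 -0.0011  0.0029] z -0.0356
0.03 0.045 593 y [-0.0046 -0.0011  0.0028] z -0.0356
0.045 0.07 752 y [-0.0049 -0.0011  0.0027] z -0.0356
((3.364673614501953, -0.5332822799682617), (116.3787841796875, 15.927170753479004), 3.6321358680725098)
```

```bash
python3 -m crank '[[2,0,-1,0,0,0.02],[5,0,-1,0,0,0.04],[9,-0.3,-1,0,0,0.07],[13,-0.4,-1,0,0,0.1],[17,-0.5,-1,0,0,0.13],[21,-0.7,-1,0,0,0.16],[25,-0.8,-1,0,0,0.19],[28,-0.9,-1,0,0,0.19],[29,-0.9,-1,0,0,0.19],[29,-0.9,-1,0,0,0.19]]'
python3 -m crank '[[0,0,0,0,0,0],[0,0,0,0,0,0],[0,0,0,0,0,0]]'
python3 - <<'E'
from h import *
s=ctrl.get_state();p,d,i=grab("wrist"); cv2.imwrite("pics/w4.png",p); np.savez("w4.npz",p=p,P=cloud(d,i),d=d)
print(s["time"],s["eef_pos"],R.from_quat(s["tcp_rot"]).as_matrix()[:,0],s["contact_force"]); plate(p,d,i,s)
P=cloud(d,i).reshape(-1,3);c=p.reshape(-1,3).astype(int)
m=(abs(P[:,0]-.44)<.06)&(abs(P[:,1]+.043)<.1)&(d.ravel()>0)&(c[:,1]>c[:,2]+10)
for z0,z1 in((.004,.07),(.004,.014),(.05,.06)):
    Q=P[m&(P[:,2]>z0)&(P[:,2]<z1)];print(len(Q),np.percentile(Q,[1,50,99],axis=0).round(3).tolist(),cv2.minAreaRect(Q[:,:2].astype(np.float32)*1000))
E
```

```text
time: 5.65
eef_pos: [0.5055, -0.0745, 0.1465]
tcp_rot: [0.755, 0.656, -0.001, -0.001]
contact_force: [-0.3, -1.0, -2.7]
opening: 0.067
finger_force: 61.1
time: 5.95
eef_pos: [0.5065, -0.0769, 0.1476]
tcp_rot: [0.756, 0.654, -0.0, 0.0]
contact_force: [-0.5, -0.2, -2.1]
opening: 0.063
finger_force: 61.1
5.95 [ 0.50649663 -0.07690085  0.14760931] [ 1.44174118e-01  9.89552317e-01 -1.91016253e-04] [-0.4847403  -0.20029656 -2.13829611]
n 3885 x [-0.054   0.0614]
-0.07 -0.04 351 y [-0.0051 -0.0015  0.0027] z -0.0347
-0.04 -0.012 645 y [-0.0045 -0.001   0.0021] z -0.0347
-0.012 0.012 875 y [-0.0071 -0.001   0.0072] z -0.0351
0.012 0.03 667 y [-0.0051 -0.001   0.0026] z -0.0348
0.03 0.045 600 y [-0.0049 -0.0012  0.0025] z -0.0348
0.045 0.07 747 y [-0.0052 -0.0014  0.0023] z -0.0349
((3.6850814819335938, 0.35125064849853516), (15.883272171020508, 115.89483642578125), 87.497802734375)
9920 [[0.407, -0.108, 0.009], [0.448, -0.035, 0.014], [0.481, 0.038, 0.057]] ((441.81689453125, -37.5501708984375), (154.6654510498047, 67.73499298095703), 81.89566040039062)
4980 [[0.405, -0.114, 0.007], [0.458, -0.034, 0.012], [0.482, 0.04, 0.014]] ((441.81689453125, -37.5501708984375), (154.6654510498047, 67.73499298095703), 81.89566040039062)
1685 [[0.417, -0.108, 0.051], [0.445, 0.006, 0.056], [0.468, 0.033, 0.058]] ((441.6142272949219, -38.094520568847656), (140.95828247070312, 34.913394927978516), 81.78352355957031)
```

View pics/w4.png

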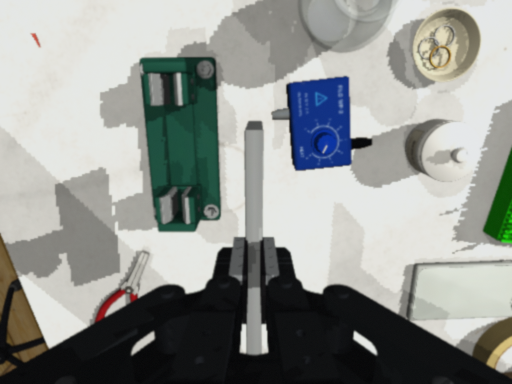

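Holder centre is (0.4417, −0.0378) with yaw −8.15°, its 154.7 x 67.7 mm outline matching the stated size. The plate points along the slot, and it appears at (245–263, 121–355) with the holder at (141–218, 57–231). I move above the mouth.

```bash
python3 -m crank '[[1,-2,0,0,0,0],[2,-5,0,0,0,0],[2.8,-6.85,0,0,0,0],[2.8,-6.85,2,0,0,0],[2.8,-6.85,4,0,0,0],[2.8,-6.85,5.5,0,0,0],[2.8,-6.85,6.1,0,0,0],[2.8,-6.85,6.1,0,0,0],[2.8,-6.85,6.1,0,0,0],[2.8,-6.85,6.1,0,0,0]]'
python3 - <<'E'
from h import *
s=ctrl.get_state();p,d,i=grab("wrist");print(s["time"],s["eef_pos"],R.from_quat(s["tcp_rot"]).as_matrix()[:,0],s["qpos"])
t=R.from_quat(s["tcp_rot"]);Pw=cloud(d,i);Q=t.inv().apply(Pw.reshape(-1,3)-s["eef_pos"]);c=p.reshape(-1,3).astype(int);z=Pw.reshape(-1,3)[:,2]
plate(p,d,i,s)
m=(d.ravel()>0)&(abs(Q[:,0])<.09)&(abs(Q[:,1])<.04)
for z0,z1 in((.004,.015),(.053,.06)):
    S=Q[m&(z>z0)&(z<z1)&(c[:,1]>c[:,2]+10)];print(z0,len(S),np.percentile(S,[.5,99.5],axis=0).round(4).tolist(),cv2.minAreaRect(S[:,:2].astype(np.float32)*1000))
q,_,_=grab("side");w,_,_=grab("scene")
out=np.hstack([cv2.resize(p[100:384,120:400],(400,400)),cv2.resize(q[140:230,155:245],(400,400),interpolation=2)]);cv2.imwrite("pics/m5.png",out)
E
```

```text
time: 7.0
eef_pos: [0.4435, -0.0386, 0.0878]
tcp_rot: [0.756, 0.655, 0.001, 0.001]
contact_force: [0.8, 0.6, -2.6]
opening: 0.061
finger_force: 61.0
7.0 [ 0.4434974  -0.03861999  0.08784498] [ 1.42667402e-01  9.89770618e-01 -3.70059182e-04] [-3.15500359e-01 -1.00942192e-01  2.22069174e+00  6.27424853e-08
  1.01968493e+00 -1.72344911e-01]
n 3886 x [-0.0536  0.0613]
-0.07 -0.04 354 y [-0.0051 -0.0015  0.0027] z -0.0347
-0.04 -0.012 643 y [-0.0045 -0.001   0.0021] z -0.0347
-0.012 0.012 881 y [-0.0071 -0.001   0.0071] z -0.0351
0.012 0.03 672 y [-0.0051 -0.0014  0.0026] z -0.0348
0.03 0.045 591 y [-0.0049 -0.001   0.0025] z -0.0349
0.045 0.07 745 y [-0.0052 -0.0014  0.0023] z -0.0349
((2.7980079650878906, 0.36998462677001953), (15.927809715270996, 117.45494079589844), 87.51018524169922)
0.004 6704 [[-0.053, -0.0353, 0.0739], [0.0778, 0.0315, 0.0783]] ((8.121475219726562, -1.7956161499023438), (67.33062744140625, 139.57730102539062), 89.84168243408203)
0.053 1431 [[0.0388, -0.0192, 0.0302], [0.0712, 0.0149, 0.0344]] ((54.7149658203125, -2.029508590698242), (33.28520584106445, 34.230857849121094), 0.8049983382225037)
```

View pics/m5.png

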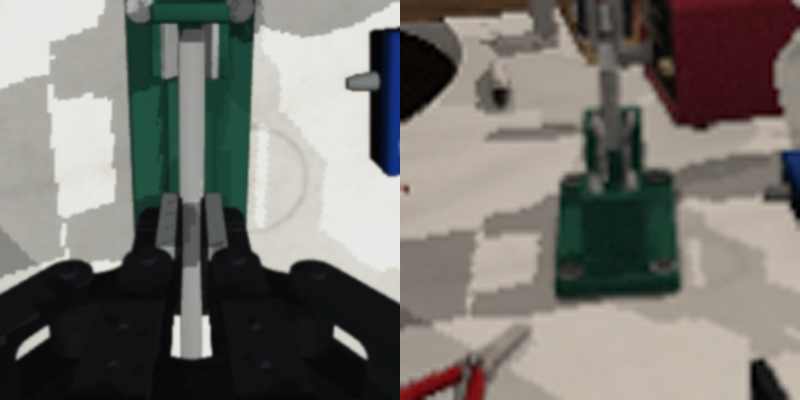

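The plate hangs aligned over the slot: in the left half it is centred between the jaws at u≈190, and in the side crop it points into the slot. A correction of −1 mm along and −0.7 mm across is needed, and then I lower it.

```bash
python3 -m crank '[[-0.1,-0.07,0,0,0,0],[-0.1,-0.07,0.5,0,0,0],[-0.1,-0.07,1,0,0,0],[-0.1,-0.07,1.5,0,0,0],[-0.1,-0.07,2,0,0,0],[-0.1,-0.07,2.4,0,0,0],[-0.1,-0.07,2.4,0,0,0],[-0.1,-0.07,2.4,0,0,0]]'
python3 - <<'E'
from h import *
s=ctrl.get_state();p,d,i=grab("wrist");print(s["eef_pos"],s["contact_force"],s["wrist_torque"])
t=R.from_quat(s["tcp_rot"]);Pw=cloud(d,i);Q=t.inv().apply(Pw.reshape(-1,3)-s["eef_pos"]);c=p.reshape(-1,3).astype(int);z=Pw.reshape(-1,3)[:,2]
m=(d.ravel()>0)&(abs(Q[:,0])<.09)&(abs(Q[:,1])<.04)
for z0,z1 in((.004,.015),(.053,.06)):
    S=Q[m&(z>z0)&(z<z1)&(c[:,1]>c[:,2]+10)];print(z0,len(S),np.percentile(S,[.5,99.5],axis=0).round(4).tolist())
plate(p,d,i,s)
E
```

```text
time: 7.95
eef_pos: [0.4417, -0.0391, 0.0626]
tcp_rot: [0.756, 0.655, -0.0, -0.0]
contact_force: [0.6, 0.6, -2.3]
opening: 0.068
finger_force: 61.0
[ 0.44169733 -0.0390992   0.06258764] [ 0.59415985  0.61663063 -2.26252916] [-0.00592494  0.00890556 -0.03448721]
0.004 7575 [[-0.0534, -0.0334, 0.0488], [0.0783, 0.0335, 0.0532]]
0.053 1833 [[0.0389, -0.0173, 0.005], [0.0718, 0.0168, 0.0093]]
n 3878 x [-0.0539  0.0614]
-0.07 -0.04 357 y [-0.0051 -0.0009  0.0027] z -0.0347
-0.04 -0.012 641 y [-0.0045 -0.0014  0.002 ] z -0.0348
-0.012 0.012 876 y [-0.0071 -0.001   0.0072] z -0.0351
0.012 0.03 662 y [-0.0051 -0.001   0.0026] z -0.0349
0.03 0.045 598 y [-0.0049 -0.0012  0.0025] z -0.0349
0.045 0.07 744 y [-0.0052 -0.0014  0.0023] z -0.0349
((3.456745147705078, 0.34868717193603516), (15.938898086547852, 116.31903839111328), 87.49991607666016)
```

```bash
python3 -m crank '[[-0.05,0.08,0,0,0,0],[-0.05,0.08,0.2,0,0,0],[-0.05,0.08,0.4,0,0,0],[-0.05,0.08,0.6,0,0,0],[-0.05,0.08,0.8,0,0,0],[-0.05,0.08,1,0,0,0],[-0.05,0.08,1,0,0,0]]'
```

```text
time: 8.7
eef_pos: [0.4421, -0.0396, 0.0523]
tcp_rot: [0.756, 0.655, -0.0, -0.0]
contact_force: [0.0, 0.9, -2.4]
opening: 0.066
finger_force: 61.0
```

```bash
python3 -m crank '[[0,0,0.2,0,0,0],[0,0,0.4,0,0,0],[0,0,0.6,0,0,0],[0,0,0.8,0,0,0],[0,0,1,0,0,0],[0,0,1.2,0,0,0],[0,0,1.4,0,0,0],[0,0,1.6,0,0,0],[0,0,1.6,0,0,0]]'
```

```text
time: 9.6
eef_pos: [0.4421, -0.0396, 0.0363]
tcp_rot: [0.756, 0.655, -0.0, -0.0]
contact_force: [-0.6, 0.4, -2.9]
opening: 0.067
finger_force: 61.0
```

Still free, with about 3 mm left. I feel for the seat in small steps.

```bash
python3 -m crank '[[0,0,0.05,0,0,0],[0,0,0.1,0,0,0],[0,0,0.15,0,0,0],[0,0,0.2,0,0,0],[0,0,0.2,0,0,0]]'; python3 -m crank '[[0,0,0.05,0,0,0],[0,0,0.1,0,0,0],[0,0,0.1,0,0,0]]'
```

```text
time: 10.1
eef_pos: [0.4424, -0.0397, 0.0347]
tcp_rot: [0.756, 0.655, -0.0, -0.0]
contact_force: [-0.3, 0.1, -3.3]
opening: 0.063
finger_force: 61.0
time: 10.4
eef_pos: [0.4423, -0.0397, 0.0336]
tcp_rot: [0.756, 0.655, -0.0, -0.0]
contact_force: [0.0, 0.1, -1.6]
opening: 0.068
finger_force: 61.0
```

```bash
python3 -m crank '[[0,0,0.05,0,0,0],[0,0,0.05,0,0,0]]'; python3 -m crank '[[0,0,0.05,0,0,0],[0,0,0.05,0,0,0]]'
```

```text
time: 10.6
eef_pos: [0.4424, -0.0397, 0.0332]
tcp_rot: [0.756, 0.655, -0.0, -0.0]
contact_force: [0.0, 0.3, -3.0]
opening: 0.065
finger_force: 61.1
time: 10.8
eef_pos: [0.4428, -0.0398, 0.0331]
tcp_rot: [0.756, 0.655, 0.0, 0.0]
contact_force: [-1.0, 0.5, 0.5]
opening: 0.063
finger_force: 61.4
```

```bash
python3 -m crank '[[0,0,0.05,0,0,0],[0,0,0.05,0,0,0]]'; python3 -m crank '[[0,0,0.05,0,0,0],[0,0,0.05,0,0,0]]'
python3 - <<'E'
from h import *
s=ctrl.get_state();p,d,i=grab("wrist");print(s["eef_pos"],s["contact_force"],s["wrist_torque"]);plate(p,d,i,s)
t=R.from_quat(s["tcp_rot"]);Pw=cloud(d,i);Q=t.inv().apply(Pw.reshape(-1,3)-s["eef_pos"]);c=p.reshape(-1,3).astype(int);z=Pw.reshape(-1,3)[:,2]
S=z[(d.ravel()>0)&(abs(Q[:,0]-.05)<.008)&(abs(Q[:,1]+.001)<.002)];print("top z",np.median(S))
S=z[(d.ravel()>0)&(abs(Q[:,0]-.055)<.02)&(abs(Q[:,1])<.018)&(abs(Q[:,1])>.01)];print("upright z",np.percentile(S,[50,70,90]))
E
```

```text
time: 11.0
eef_pos: [0.443, -0.0398, 0.0331]
tcp_rot: [0.756, 0.655, 0.0, 0.0]
contact_force: [-1.2, 1.0, 5.7]
opening: 0.072
finger_force: 62.0
time: 11.2
eef_pos: [0.4433, -0.0399, 0.033]
tcp_rot: [0.756, 0.655, 0.0, 0.0]
contact_force: [-2.3, 3.0, 7.5]
opening: 0.069
finger_force: 62.4
[ 0.44329661 -0.03986668  0.03302509] [-2.28508747  2.96586393  7.49301124] [ 0.2709795   0.48195852 -0.02768321]
n 3881 x [-0.0536  0.0614]
-0.07 -0.04 348 y [-0.0051 -0.0015  0.0027] z -0.0348
-0.04 -0.012 642 y [-0.0045 -0.0012  0.0021] z -0.0348
-0.012 0.012 883 y [-0.0072 -0.001   0.0071] z -0.0352
0.012 0.03 670 y [-0.005  -0.0014  0.0026] z -0.0349
0.03 0.045 592 y [-0.0049 -0.001   0.0025] z -0.0349
0.045 0.07 746 y [-0.0048 -0.001   0.0024] z -0.0349
((3.3168296813964844, 0.33534717559814453), (15.953965187072754, 116.57830047607422), 87.40291595458984)
top z 0.06800317788052862
upright z [0.05586258 0.05632892 0.05704356]
```

The plate is seated: reaction rises to 7.5 N, z has stopped, and the top is at 68.0 mm as it must be. I release and retreat.

```bash
python3 -m crank '[[0,0,-0.1,0,0,0],[0,0,-0.1,0,0,0],[0,0,-0.1,0,0,0],[0,0,-0.1,0,0,0],[0,0,-0.1,0,0,0],[0,0,-0.1,0,0,0]]' 0.45 20
python3 -m crank '[[0,0,-1,0,0,0],[0,0,-3,0,0,0],[0,0,-6,0,0,0],[0,0,-10,0,0,0],[0,0,-13,0,0,0],[0,0,-15,0,0,0],[0,5,-15,0,0,0],[0,7,-15,0,0,0],[0,7,-15,0,0,0],[0,7,-15,0,0,0]]'
python3 - <<'E'
from h import *
s=ctrl.get_state();p,d,i=grab("wrist");q,dq,iq=grab("side")
cv2.imwrite("pics/m6.png",np.hstack([p[:300,60:360],cv2.resize(q[130:290,150:310],(300,300))]))
for n,P,D,C in(("w",cloud(d,i),d,p),("s",cloud(dq,iq),dq,q)):
    P=P.reshape(-1,3);m=(D.ravel()>0)&(P[:,2]>.06)&(P[:,2]<.075)&(abs(P[:,0]-.442)<.04)&(abs(P[:,1]+.038)<.09);S=P[m]
    print(n,len(S),np.median(S[:,2]),cv2.minAreaRect(S[:,:2].astype(np.float32)*1000))
E
```

```text
time: 11.85
eef_pos: [0.4424, -0.0397, 0.0326]
tcp_rot: [0.756, 0.655, -0.0, -0.0]
contact_force: [-0.0, 0.7, 0.5]
opening: 0.447
finger_force: 0.0
time: 12.85
eef_pos: [0.5112, -0.0495, 0.1828]
tcp_rot: [0.756, 0.655, -0.0, -0.0]
contact_force: [-0.6, 0.3, 0.4]
opening: 0.446
finger_force: 0.0
w 1345 0.06777905291149683 ((442.61627197265625, -38.401512145996094), (120.77310943603516, 8.473600387573242), 81.854736328125)
s 60 0.06762903700466014 ((445.363525390625, -40.584861755371094), (122.93727111816406, 5.270267963409424), 81.74928283691406)
```

View pics/m6.png

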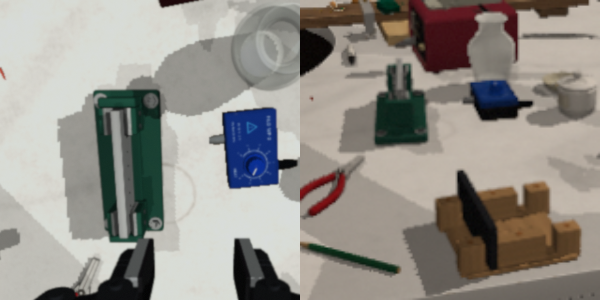

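The bright plate sits in both slots at (105–133, 108–238), level at z≈68 mm. The dark plate still stands in the rack, and the bystanders are unmoved.

```bash
python3 -c "
from plant import ctrl
print(ctrl.sign_off())"
```

```text
the job is handed in; nothing more can be done
None
```

The bright drawplate is fully seated in the green holder with its brass rings facing the robot and has been released; the dark plate still stands in the rack, nothing else was disturbed, and the job was handed in at about 13 s.

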